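Set the calliper forceps to the mark and hold them over the culture dish

TASK

Take the big sprung calliper forceps off their bench rest, squeeze them until the needle stands between the two long lines on their cross scale (a tip gap of 14 mm), and hold them level with the tips a few centimetres above the middle of the single culture dish (not the stack of dishes), so that the gap can be compared with what grows there. Never pinch the tips together, do not let the forceps touch the dishes or shift the dishes, and keep the gap steady for a couple of seconds; finish still holding the forceps there at that gap - nothing is put down.

Things in the scene. Friction and masses are not known exactly. Their poses are not given: they have to be found in the camera images.
- forceps_grip (a point): Grip point of the steel calliper forceps: the middle between their two knurled grip pads, half-way up (8 mm above the underside; 38 mm above the worktop in the rest). x along the forceps to the tips, y to the left arm, z up. Pads 44 mm long (x +-22), 16 mm high. Outside width over the pads: 43 mm at rest, 30 mm at the marked gap (there parallel), 22 mm with tips shut.
- forceps: The forceps as a whole: lying flat, 183 mm long, about 0.1 kg, balanced near the pads; two arms joined by a rear block (to x -113 mm), hinged at x -100 mm, closing sideways, always alike. A spring pushes each pad outward, 1 N at rest to 9 N at the mark: fingers set to a 30 mm opening and kept there hold the marked gap. Origin 8 mm below forceps_grip, same axes.
- forceps_tips (a point): The middle between the two forceps tips: 70 mm ahead of the grip point along the forceps' x, at the same height (8 mm above the underside of the grip pads). Axes as forceps_grip.
- forceps_tip_left (a point): Inner face of the left tip (y > 0). The straight distance between the two tip points is the tip gap: 36 mm at rest, 14 mm at the mark, 0 shut. The blades are 10 mm high at the tips.
- forceps_tip_right (a point): Inner face of the right tip (y < 0).
- forceps_scale (a point): Middle of the thin cross scale that is fixed to the left arm and passes over the right arm, 34 mm ahead of the grip point; its two long lines bound the marked gap (14 mm, 3 mm either way) and the needle on the right arm shows the setting. It is 17 mm above the underside at most and stops nothing.
- forceps_arm_left (a joint): How far each arm is squeezed in, in rad: 0 at rest (tip gap 36 mm), 0.065 at the mark (14 mm), 0.106 shut. 0.01 rad is 3.4 mm of tip gap and 2.0 mm of width over the pads at the grip point.
- forceps_rest: Fixed grey plastic bench rest, origin on the worktop below the grip point, x along the forceps. Base plate 190 x 56 x 6 mm; slotted rear block (x -101 to -75 mm, 34 mm wide, 40 mm high) and plain front post (x +41 to +51 mm, 56 mm wide, 33 mm high). Between them only the base plate lies below the arms. The forceps lift straight up out of it.
- single_dish: The single closed culture dish: one low round disc, 93 mm across, 14 mm high, loose on the worktop; origin at the centre of its underside.
- dish_stack: The stack of three culture dishes, 93 mm across and 46 mm high, loose; a bystander. Origin at the centre of its underside.
Not all that is in view belongs to the job. What is meant by the single_dish is not grey or pink, and is the larger of those in its own colour.

How it is judged (in metres and radians):
On the way, in this order (a step that is already met when the one before it is completed fails the run):
1. the forceps are lifted clear of their rest, held in the fingers (height (world z) of forceps_grip above 0.05 m and contact force between forceps and forceps_rest below 0.1 N and contact force between the fingers and forceps above 0.5 N), for 0.2 s.
2. the forceps are held level and steady at the marked gap (14 mm, 3 mm either way) with the tips above the middle of the single dish, for 1.5 s (distance between forceps_tip_left and forceps_tip_right between 0.011 and 0.017 m and horizontal distance between forceps_tips and single_dish below 0.03 m and height (world z) of forceps_tips between 0.022 and 0.1 m and angle between forceps's own z axis and vertical below 0.3 rad and linear speed of forceps below 0.03 m/s and velocity of joint forceps_arm_left between -0.1 and 0.1 rad/s and contact force between the fingers and forceps above 1 N and contact force between forceps and single_dish below 0.1 N and contact force between forceps and dish_stack below 0.1 N and contact force between forceps and forceps_rest below 0.1 N), for 1.5 s.
At the end, for the whole second after the job is handed in: The fingers hold the forceps, which touch neither rest nor dishes: tip gap 11 to 17 mm and steady, tips within 30 mm of the single dish's centre seen from above and 22 to 100 mm above the worktop (8 to 86 mm above the dish), forceps level within about 17 degrees and still (all of step 2); the arm keeps its last pose, push and grip.
It fails at once if the tips are pinched together (gap under 3 mm) (distance between forceps_tip_left and forceps_tip_right below 0.003 m).
It fails at once if the single dish is shifted (distance of single_dish from where it was at the start of the episode above 0.015 m).
It fails at once if the stack of dishes is shifted (distance of dish_stack from where it was at the start of the episode above 0.015 m).
It fails at once if the forceps strike a dish (contact force between forceps and single_dish above 0.5 N or contact force between forceps and dish_stack above 0.5 N).
It also fails if it takes over 48 s, if anything falls off the work surface, if the arm or the gripper's body presses on something with over 40 N, if the wrist force passes 120 N, or if a joint passes its speed limit or range.

ROBOT

A 7-joint arm with a two-finger parallel gripper is mounted at the origin on a cart in front of the work surface, level with it; the furniture and walls round the work are solid. World frame = base frame: x ahead of the robot, y to its left, z up, the work surface at z = 0. Lengths are in m, angles in degrees, forces in N, time in s.
With the tool pointing down it reaches from about 0.425 to 0.875 m from the base axis. Payload 4.7 kg.
Tool frame: the origin (TCP) lies between the finger pads; the fingertips stand 19 mm ahead of it and the grasp point (between the pads) is the TCP; x points along the fingers, z is the direction in which the jaws open and shut, and the axes are right-handed (so a half turn about x gives the same grasp; the last joint's range is limited). The gripper opens to 87 mm and grips with 3 to 60 N. Pads are 19 mm wide; open, the fingers measure 117 mm over their backs; the gripper's body (75 mm by 190 mm) begins 51 mm behind the grasp point.
Start: joints at [72.37, 18.392, -4.016, 83.108, 1.295, 78.541, -3.26], TCP at [0.206, -0.617, 0.242] pointing down, gripper open.
Joint ranges: [-163.93, 163.93], [-17.29, 119.83], [-79.2, 71.16], [3.27, 140.29], [-89.18, 269.18], [5.43, 117.66], [-154.24, 154.24]. Speed limits (degrees/s): [147.25, 147.25, 180, 180, 180, 180, 180].

INTERFACE

Orientations are given as [roll, pitch, yaw] about the fixed x, y, z axes, in that order (R = Rz(yaw) Ry(pitch) Rx(roll)).
In Python, from cell import monitor, read_camera, camera_model, env, regions_of gives the robot as it stands. The module is installed in compiled form; this text tells all that it offers.
- The arm moves only by the tool step_arm, never from a script. Its argument "deltas" is a list of rows, each a list of 5 numbers: the gripper's target within -1 to 1 (fully open at 1, half-way at 0, shut at -1), then the shift along the tool's x, y, z in m, then the turn about the tool's x in degrees. A call has 1 to 12 rows; each row is the pose to reach, as a shift and turn from the pose commanded when the call began, along the tool's axes at that moment; what a row does not reach only later rows make up. A row lasts 1/8 s, in which the tool goes at most 62.5 mm and 10.7 degrees, less where a joint would pass 70% of its speed; a pose out of reach is approached as far as the arm can. A call with a gripper value outside its range is refused whole. The fingers move at their own pace and stop on an object; "newtons" is the grip in N (left out, the last holds). Time passes only in rows, so rows that repeat a pose let the fingers close. It gives the time, the measured TCP pose, the force and the opening at its end, in the units of the state.
- monitor.get_obs(): the state, without advancing time (a new reading comes with each control period).
- read_camera(name): name is "scene" or "top"; returns (picture, depth): 420x560x3 uint8, red, green, blue; 420x560 float32, m along the optical axis (not along the pixel's ray), 0 where there is no reading.
- camera_model(name): a dict with "fx", "fy", "cx", "cy" (pixels), "k1" (the pictures are not rectified: a ray, as slopes to the right and down, at radius r is drawn at 1 + k1 r^2 times it, then the intrinsics apply), "xyz" and "attitude" of the camera in the world. Camera axes: x right, y down, z forward; pixel columns grow to the right and rows downward; lengths in m; the calibration is good to about 2 mm. A picture is of the moment at which its call begins. camera_model takes no time and is no camera call.
- env.sign_off(): hands the job in, once; it reports no verdict.
Trained networks look in the newest picture that a camera, given by its name, has taken for a name from the list of things; names that differ only in an ending like _2 or _b are one class to them, and where a whole thing is asked for, a point or a joint stands for the part that bears it (a point fixed in the world has none). Each returns a list of dicts, best first, with "p" (0 to 1); they miss things now and then, are a little off and sometimes report something else, mostly with a low value. They report only what shows in the picture. A call takes as long as a camera call. They do not tell look-alikes from the thing itself.
- regions_of(camera, thing): "pixels" (420x560 bool, what is visible of it) and "pixel" ([column, row] in pixels, amid what is visible of it).
The state is a dict: "time_s": time; "qpos": joint angles; "joint_velocities": joint speeds; "effort": joint torques, N m; "tool_pos": TCP position; "tool_rot": TCP orientation; "force": force on the tool from outside, world axes, zero at the start; "wrist_torque": the same for the moment, N m; "grip_width": finger opening in m.
Only numpy, scipy, OpenCV 4.12 (cv2) and the standard library are available. Lean on these libraries where they do the work, as an engineer would, in place of code of your own. Each camera call takes 0.05 s, during which the arm holds its last target. There are 200 camera calls.

## Working session

There is one attempt and no reset: what is moved stays moved. The work goes in short steps, Python scripts to look and compute and a tool call to move; the robot and the scene stay as the last step left them, time stands still between calls to the robot, and variables do not carry over. Pictures are saved under pics/ and viewed, about 8 in all and at most 12, crops included, and the job is handed in when it is done.

Besides the shell and the picture viewer there is one more tool, called after "Emit:" as name(argument=value, ...), one argument or row to a line, values as JSON. step_arm: Moves the arm, as the interface text tells. Its arguments: {"type":"object","properties":{"deltas":{"type":"array"},"newtons":{"type":"number"}},"required":["deltas"]}

```bash
mkdir -p pics; cat > h.py <<'E'
import numpy as np, cv2
from cell import monitor, read_camera, camera_model, env, regions_of
from scipy.spatial.transform import Rotation as R
def rot(a):
    a=np.array(a,float)
    return a if a.shape==(3,3) else R.from_euler('xyz',a,degrees=True).as_matrix()
def world(cam,px,d):
    m=camera_model(cam); px=np.atleast_2d(px).astype(float)
    u=(px-[m['cx'],m['cy']])/[m['fx'],m['fy']]; s=u.copy()
    for _ in range(20): s=u/(1+m['k1']*(s**2).sum(1,keepdims=True))
    c=np.c_[s,np.ones(len(s))]*np.reshape(d,(-1,1))
    return c@rot(m['attitude']).T+m['xyz']
def atz(cam,px,z):
    a=world(cam,px,np.ones(len(np.atleast_2d(px)))); o=np.array(camera_model(cam)['xyz'])
    return o+(a-o)*((z-o[2])/(a-o)[:,2:])
def pts(cam,mask,dep):
    r,c=np.nonzero(mask&(dep>0)); return world(cam,np.c_[c,r],dep[r,c])
E
python3 - <<'E'
from h import *
o=monitor.get_obs(); print({k:np.round(o[k],3) for k in('time_s','tool_pos','tool_rot','grip_width')})
ims=[]
for c in('scene','top'):
    im,d=read_camera(c); m=camera_model(c); print(c,m); im=im[:,:,::-1].copy()
    cv2.imwrite(f'pics/{c}0.png',im)
    for t in('forceps','forceps_rest','single_dish','dish_stack','forceps_scale'):
        for r in regions_of(c,t):
            p=pts(c,r['pixels'],d)
            if len(p): print(c,t,round(r['p'],2),np.round(r['pixel']),len(p),np.median(p,0).round(3),np.percentile(p,[2,98],axis=0).round(3).tolist(), im[r['pixels']].mean(0).round()[::-1])
    ims.append(im)
E
```

```text
{'time_s': np.float64(0.0), 'tool_pos': array([ 0.205, -0.616,  0.24 ]), 'tool_rot': array([-177.512,   89.889,  110.927]), 'grip_width': np.float64(0.087)}
scene {'fx': 380.89614048280913, 'fy': 380.89614048280913, 'cx': 282.28604343773543, 'cy': 209.17417378100035, 'k1': -0.026820014236901807, 'xyz': array([ 0.50810506, -0.51818862,  0.9869438 ]), 'attitude': array([-144.00841043,    0.2458532 ,   -0.17477387])}
scene forceps 0.95 [269. 296.] 465 [ 0.474 -0.119  0.041] [[0.377, -0.165, -0.003], [0.535, -0.078, 0.046]] [129. 130. 133.]
scene forceps 0.32 [274. 291.] 153 [ 0.488 -0.108  0.042] [[0.411, -0.138, 0.027], [0.52, -0.09, 0.046]] [143. 143. 146.]
scene forceps_rest 0.78 [268. 306.] 1002 [ 0.47  -0.129  0.005] [[0.386, -0.177, 0.0], [0.553, -0.076, 0.041]] [86. 89. 90.]
scene forceps_rest 0.74 [261. 296.] 356 [ 0.459 -0.129  0.042] [[0.379, -0.165, 0.032], [0.539, -0.08, 0.047]] [128. 129. 132.]
scene single_dish 0.68 [251. 263.] 266 [0.414 0.014 0.002] [[0.389, -0.012, -0.002], [0.437, 0.042, 0.006]] [168. 129.  77.]
scene single_dish 0.59 [328. 329.] 377 [ 0.627 -0.188  0.
[... 1351 characters left out ...]
0.414 0.017 0.004] [[0.388, -0.013, -0.002], [0.44, 0.04, 0.01]] [186. 159. 108.]
top single_dish 0.71 [161. 240.] 570 [0.419 0.54  0.006] [[0.379, 0.503, -0.002], [0.458, 0.58, 0.011]] [197. 151. 174.]
top single_dish 0.55 [385. 185.] 198 [ 0.626 -0.188  0.003] [[0.601, -0.215, -0.001], [0.649, -0.165, 0.009]] [133. 139. 143.]
top dish_stack 0.9 [234. 196.] 566 [0.561 0.307 0.037] [[0.524, 0.27, 0.003], [0.602, 0.345, 0.042]] [189. 168. 113.]
top forceps_scale 0.58 [362. 218.] 98 [ 0.508 -0.107  0.044] [[0.457, -0.134, 0.005], [0.525, -0.09, 0.049]] [169. 174. 177.]
top forceps_scale 0.47 [368. 219.] 126 [ 0.502 -0.131  0.044] [[0.376, -0.167, 0.009], [0.527, -0.091, 0.05]] [164. 169. 173.]
```

```bash
python3 - <<'E'
from h import *
s=cv2.imread('pics/scene0.png'); t=cv2.imread('pics/top0.png')
a=cv2.resize(s[255:345,205:345],None,fx=5.7,fy=5.7,interpolation=3)[:,:798]
cv2.imwrite('pics/a.png',a)
b=cv2.resize(t[175:275,310:440],None,fx=6,fy=6,interpolation=3); cv2.imwrite('pics/b.png',b)
# top-down rectified maps at z=0.042 plane for both
E
```

```text
(no output)
```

View pics/scene0.png

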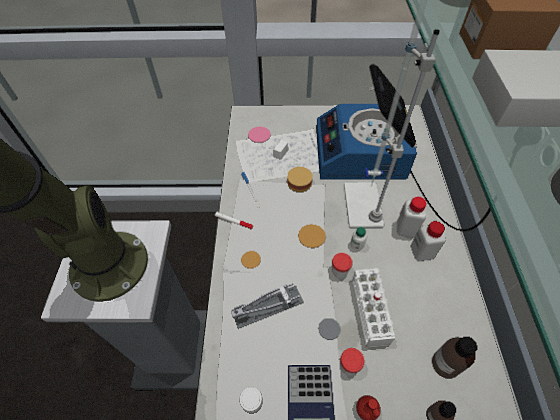

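View pics/a.png

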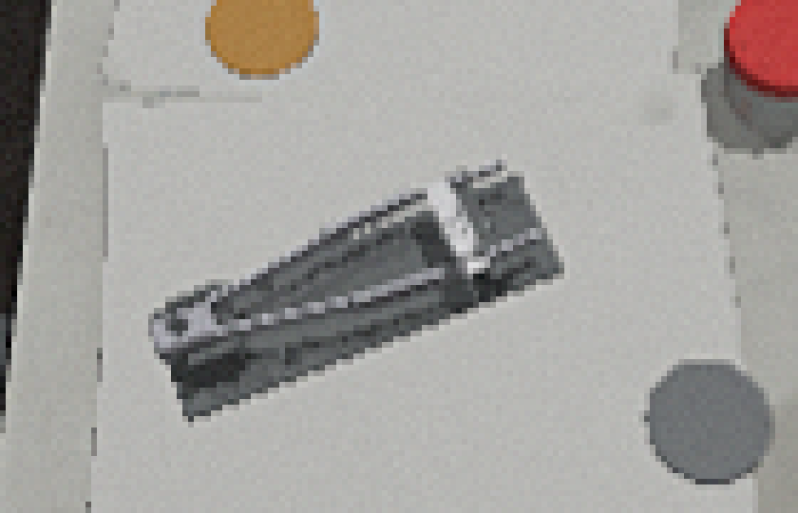

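View pics/b.png

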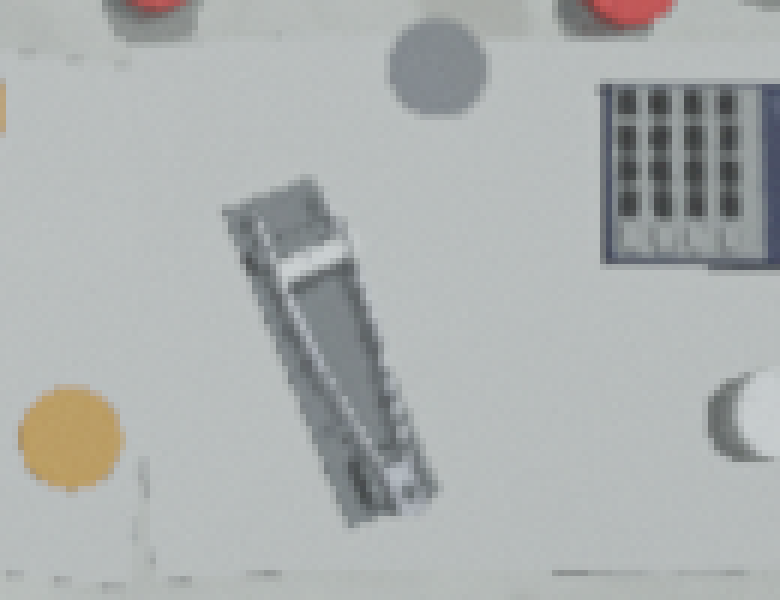

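The scene shows the forceps in the grey rest at about (268,305), tips toward +x/up-right. The larger amber disc is at (312,237), the small amber one at (251,260), and the stack at (299,180). In crops a and b, the scale is at (455,220) and (317,260).

```bash
python3 - <<'E'
from h import *
def B(p,z): return atz('top',np.array(p)/6.+[310,175]-0.4,z)[:,:2]
def A(p,z): return atz('scene',np.array(p)/5.7+[205,255]-0.4,z)[:,:2]
cb=B([[222,210],[312,178],[438,490],[350,525]],.006); print('b base',cb.round(4).tolist())
ca=A([[520,175],[562,272],[190,418]],.006); print('a base',ca.round(4).tolist())
ang=lambda v:np.degrees(np.arctan2(v[1],v[0]))
print(ang(cb[0]-cb[3]),ang(cb[1]-cb[2]),ang(ca[1]-ca[2]),cb.mean(0))
for n,f,sc,rb in(('b',B,[317,260],[404,485]),('a',A,[455,222],[195,318])):
    s=f([sc],.047)[0];r=f([rb],.045)[0]
    u=(s-r)/np.linalg.norm(s-r); print(n,'scale',s.round(4),'rear',r.round(4),ang(s-r),np.linalg.norm(s-r),'grip',(s-.034*u).round(4))
# min-area rect using all non-table pixels via plane warp: colour segmentation
for c,box in(('top',(335,200,385,266)),('scene',(225,280,306,332))):
    im=cv2.imread(f'pics/{c}0.png'); g=im.max(2).astype(int); x0,y0,x1,y1=box
    m=np.zeros(g.shape,bool); m[y0:y1,x0:x1]=g[y0:y1,x0:x1]<140
    r,cc=np.nonzero(m); p=atz(c,np.c_[cc,r],.02)[:,:2].astype(np.float32); print(c,cv2.minAreaRect(p))
    for zt in('amber',):
        h=cv2.cvtColor(im,cv2.COLOR_BGR2HSV); mm=((h[...,0]>8)&(h[...,0]<28)&(h[...,1]>80)).astype(np.uint8)
        n,l,st,ce=cv2.connectedComponentsWithStats(mm)
        for i in range(1,n):
            if st[i,4]>150:
                r,q=np.nonzero(l==i); p=atz(c,np.c_[q,r],.014)[:,:2]; print(c,ce[i].round(1),p.mean(0).round(4),np.ptp(p,axis=0).round(3))
E
```

```text
b base [[0.5404, -0.0667], [0.56, -0.1171], [0.3886, -0.1872], [0.3683, -0.1383]]
a base [[0.5429, -0.0677], [0.5617, -0.1176], [0.3895, -0.187]]
22.60763963712736 22.241740348506124 21.961967677962015 [ 0.46435584 -0.12734387]
b scale [ 0.5084 -0.1106] rear [ 0.3893 -0.158 ] 21.687756498368415 0.12819689375905802 grip [ 0.4768 -0.1232]
a scale [ 0.5109 -0.1098] rear [ 0.3935 -0.1546] 20.887653795490614 0.12568244774333115 grip [ 0.4792 -0.1219]
top ((0.4618378281593323, -0.12572109699249268), (0.18465954065322876, 0.05603541433811188), 22.251487731933594)
top [298.2 192.4] [0.5919 0.0964] [0.078 0.077]
top [233.3 198.6] [0.5641 0.3101] [0.084 0.08 ]
top [321.2 247.6] [0.4112 0.0173] [0.049 0.053]
scene ((0.4626768231391907, -0.12894868850708008), (0.18847641348838806, 0.06323230266571045), 22.34598731994629)
scene [512.7  24.8] [1.6595 1.322 ] [0.64 0.56]
scene [299.3 178.1] [0.5635 0.3175] [0.085 0.106]
scene [311.6 235.6] [0.594  0.0901] [0.082 0.081]
scene [250.6 259.1] [0.4142 0.0111] [0.055 0.052]
```

```bash
cat >> h.py <<'E'
def plan(target,yaw):
    "shift in tool axes and turn about tool x so the TCP is at target, jaws across yaw"
    o=monitor.get_obs(); M=rot(o['tool_rot']); 
    d=M.T@(np.array(target)-o['tool_pos'])
    w=np.degrees(np.arctan2(M[1,2],M[0,2])); e=(yaw+90-w+90)%180-90
    print('t',o['time_s'],'pos',np.round(o['tool_pos'],4),'jaw yaw',w.round(2),'down',M[:,0].round(3),'shift',d.round(4),'turn about x',round(-e,2),'F',np.round(o['force'],2),'grip',o['grip_width'])
E
python3 - <<'E'
from h import *
plan([.4775,-.122,.16],22.2)
E
```

```text
t 0.6 pos [ 0.2056 -0.6166  0.2416] jaw yaw -71.56 down [-0. -0. -1.] shift [ 0.0816  0.4144 -0.3832] turn about x -3.76 F [-0.48  0.18  0.08] grip 0.08675713272705801
```

Emit:
step_arm(
  deltas=[
    [1, 0.0, 0.035, -0.032, 0],
    [1, 0.0, 0.08, -0.074, 0],
    [1, 0.0, 0.12, -0.111, -1],
    [1, 0.01, 0.16, -0.148, -1],
    [1, 0.02, 0.2, -0.185, -2],
    [1, 0.03, 0.24, -0.222, -2],
    [1, 0.04, 0.28, -0.26, -3],
    [1, 0.05, 0.32, -0.296, -3],
    [1, 0.06, 0.36, -0.333, -3.8],
    [1, 0.07, 0.39, -0.36, -3.8],
    [1, 0.08, 0.414, -0.383, -3.8],
    [1, 0.082, 0.414, -0.383, -3.8],
  ],
)

```text
time_s: 2.1
tool_pos: [0.4779, -0.1193, 0.1592]
tool_rot: [162.3, 89.9, 94.8]
force: [-0.1, -0.5, 0.0]
grip_width: 0.0868
```

```bash
python3 - <<'E'
from h import *
plan([.4775,-.122,.038],22.2)
im,d=read_camera('scene'); im=im[:,:,::-1].copy(); cv2.imwrite('pics/c.png',cv2.resize(im[200:340,190:370],None,fx=4.4,fy=4.2,interpolation=3))
E
```

```text
t 2.1 pos [ 0.4779 -0.1193  0.1592] jaw yaw -67.44 down [-0.     0.001 -1.   ] shift [ 0.1212 -0.0015  0.0025] turn about x 0.36 F [-0.08 -0.46  0.04] grip 0.08684964853401397
```

View pics/c.png

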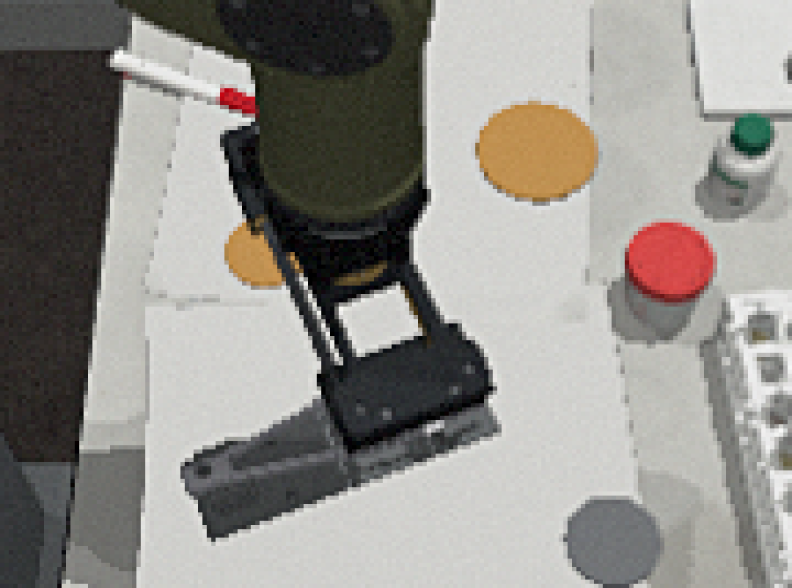

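The picture shows the open jaws lined up across the arms at the pads, clear of the dishes.

Emit:
step_arm(
  deltas=[
    [1, 0.03, -0.0015, 0.0025, 0.3],
    [1, 0.06, -0.0015, 0.0025, 0.3],
    [1, 0.085, -0.0015, 0.0025, 0.3],
    [1, 0.105, -0.0015, 0.0025, 0.3],
    [1, 0.121, -0.0015, 0.0025, 0.3],
    [1, 0.121, -0.0015, 0.0025, 0.3],
    [0.1, 0.121, -0.0015, 0.0025, 0.3],
    [0.1, 0.121, -0.0015, 0.0025, 0.3],
    [0.1, 0.121, -0.0015, 0.0025, 0.3],
    [0.1, 0.121, -0.0015, 0.0025, 0.3],
  ],
  newtons=25,
)

```text
time_s: 3.4
tool_pos: [0.4769, -0.1254, 0.0389]
tool_rot: [29.0, 90.0, -39.1]
force: [-0.4, 0.2, -0.6]
grip_width: 0.055
```

```bash
python3 - <<'E'
from h import *
plan([.4775,-.122,.038],22.2)
read_camera('top')
plan([.4775,-.122,.038],22.2)
E
```

```text
t 3.4 pos [ 0.4769 -0.1254  0.0389] jaw yaw -68.06 down [ 0.001 -0.    -1.   ] shift [ 0.0009  0.0018 -0.0029] turn about x -0.26 F [-0.4   0.22 -0.62] grip 0.05500145130273013
t 3.45 pos [ 0.4769 -0.1253  0.0388] jaw yaw -68.06 down [ 0. -0. -1.] shift [ 0.0008  0.0018 -0.0028] turn about x -0.26 F [-0.79 -0.37 -0.35] grip 0.052062517965869505
```

Emit:
step_arm(
  deltas=[
    [0.1, 0, 0, 0, 0],
    [0.1, 0, 0, 0, 0],
  ],
)

```text
time_s: 3.7
tool_pos: [0.4767, -0.1249, 0.0386]
tool_rot: [178.5, 90.0, 110.5]
force: [0.4, 1.7, 2.1]
grip_width: 0.0482
```

Emit:
step_arm(
  deltas=[
    [0.1, 0, 0.001, -0.002, 0],
    [0.1, 0, 0.001, -0.002, 0],
    [-0.05, 0, 0.001, -0.002, 0],
    [-0.05, 0, 0.001, -0.002, 0],
    [-0.05, 0, 0.001, -0.002, 0],
    [-0.05, 0, 0.001, -0.002, 0],
  ],
)

```text
time_s: 4.45
tool_pos: [0.4769, -0.1231, 0.0385]
tool_rot: [-4.0, 90.0, -72.0]
force: [0.0, -0.6, -0.8]
grip_width: 0.0417
```

```bash
python3 - <<'E'
from h import *
plan([.4775,-.122,.038],22.2)
E
```

```text
t 4.45 pos [ 0.4769 -0.1231  0.0385] jaw yaw -68.06 down [ 0. -0. -1.] shift [ 0.0005  0.001  -0.0008] turn about x -0.26 F [ 0.03 -0.61 -0.84] grip 0.04174678626840152
```

Emit:
step_arm(
  deltas=[
    [-0.15, 0, 0, 0, 0],
    [-0.15, 0, 0, 0, 0],
    [-0.2, 0, 0, 0, 0],
    [-0.2, 0, 0, 0, 0],
    [-0.25, 0, 0, 0, 0],
    [-0.25, 0, 0, 0, 0],
    [-0.28, 0, 0, 0, 0],
    [-0.28, 0, 0, 0, 0],
    [-0.28, 0, 0, 0, 0],
    [-0.28, 0, 0, 0, 0],
  ],
)

```text
time_s: 5.7
tool_pos: [0.4769, -0.123, 0.0385]
tool_rot: [-67.0, 90.0, -135.1]
force: [0.5, -0.0, -0.7]
grip_width: 0.0315
```

Width is as commanded. Lift straight up and check.

Emit:
step_arm(
  deltas=[
    [-0.28, -0.01, 0, 0, 0],
    [-0.28, -0.02, 0, 0, 0],
    [-0.28, -0.03, 0, 0, 0],
    [-0.28, -0.04, 0, 0, 0],
    [-0.28, -0.05, 0, 0, 0],
    [-0.31, -0.06, 0, 0, 0],
    [-0.31, -0.06, 0, 0, 0],
    [-0.31, -0.06, 0, 0, 0],
    [-0.31, -0.06, 0, 0, 0],
  ],
)

```text
time_s: 6.82
tool_pos: [0.4765, -0.1229, 0.0981]
tool_rot: [-129.2, 89.9, 162.7]
force: [-0.2, -0.5, -0.6]
grip_width: 0.0299
```

```bash
python3 - <<'E'
from h import *
u=np.array([np.cos(np.radians(22)),np.sin(np.radians(22))]); g=np.array([.595,.0945])-.07*u
plan([*g,.07],22.)
for c in('scene','top'):
    im,d=read_camera(c); im=im[:,:,::-1].copy(); 
    if c=='scene': cv2.imwrite('pics/d.png',cv2.resize(im[220:340,210:350],None,fx=5.5,fy=5,interpolation=3))
    else: cv2.imwrite('pics/e.png',cv2.resize(im[180:270,310:420],None,fx=6,fy=6,interpolation=3))
E
```

```text
t 6.825 pos [ 0.4765 -0.1229  0.0981] jaw yaw -68.06 down [-0.001  0.    -1.   ] shift [ 0.0281  0.1212 -0.1573] turn about x -0.06 F [-0.16 -0.53 -0.61] grip 0.029882057767350596
```

View pics/d.png

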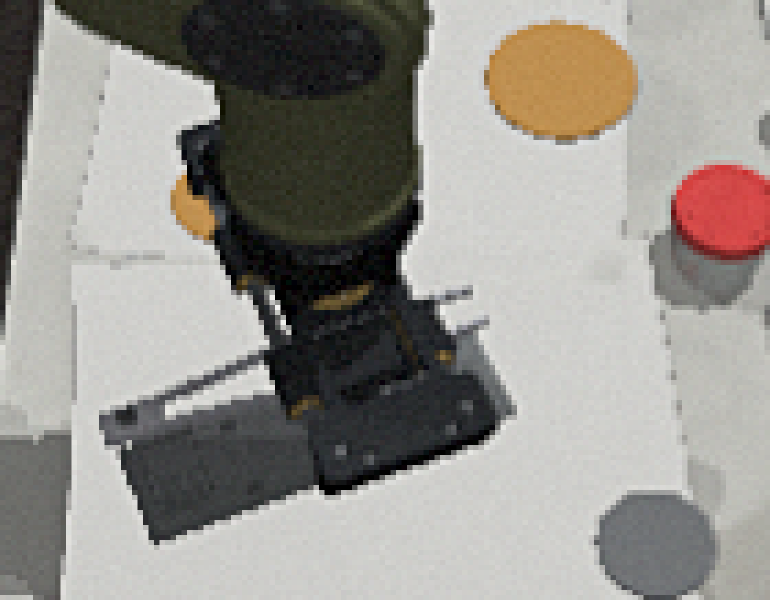

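The picture shows the forceps lifted clear of the rest, level, with tips at crop (470,292) and (487,322). Carry them to the dish.

Emit:
step_arm(
  deltas=[
    [-0.31, 0, 0.008, -0.01, 0],
    [-0.31, 0, 0.022, -0.029, 0],
    [-0.31, 0, 0.037, -0.048, 0],
    [-0.31, 0, 0.052, -0.067, 0],
    [-0.31, 0, 0.066, -0.086, 0],
    [-0.31, 0, 0.081, -0.105, 0],
    [-0.31, 0, 0.095, -0.124, 0],
    [-0.31, 0, 0.109, -0.141, 0],
    [-0.31, 0, 0.118, -0.153, 0],
    [-0.31, 0.01, 0.121, -0.157, 0],
    [-0.31, 0.02, 0.121, -0.157, 0],
    [-0.31, 0.03, 0.121, -0.157, 0],
  ],
)

```text
time_s: 8.43
tool_pos: [0.5299, 0.0666, 0.0673]
tool_rot: [-82.0, 89.9, -150.2]
force: [-0.2, 0.4, -1.2]
grip_width: 0.03
```

```bash
python3 - <<'E'
from h import *
u=np.array([np.cos(np.radians(22)),np.sin(np.radians(22))]); g=np.array([.595,.0945])-.07*u
plan([*g,.068],22.)
for c in('scene','top'):
    im,d=read_camera(c); im=im[:,:,::-1].copy(); 
    if c=='scene': cv2.imwrite('pics/f.png',cv2.resize(im[190:290,230:360],None,fx=6,fy=6,interpolation=3))
    else: cv2.imwrite('pics/g.png',cv2.resize(im[150:250,260:390],None,fx=6,fy=6,interpolation=3))
E
```

```text
t 8.425 pos [0.5299 0.0666 0.0673] jaw yaw -68.14 down [-0.001 -0.001 -1.   ] shift [-0.0007  0.0008 -0.0015] turn about x -0.14 F [-0.24  0.38 -1.21] grip 0.02997121353880943
```

View pics/f.png

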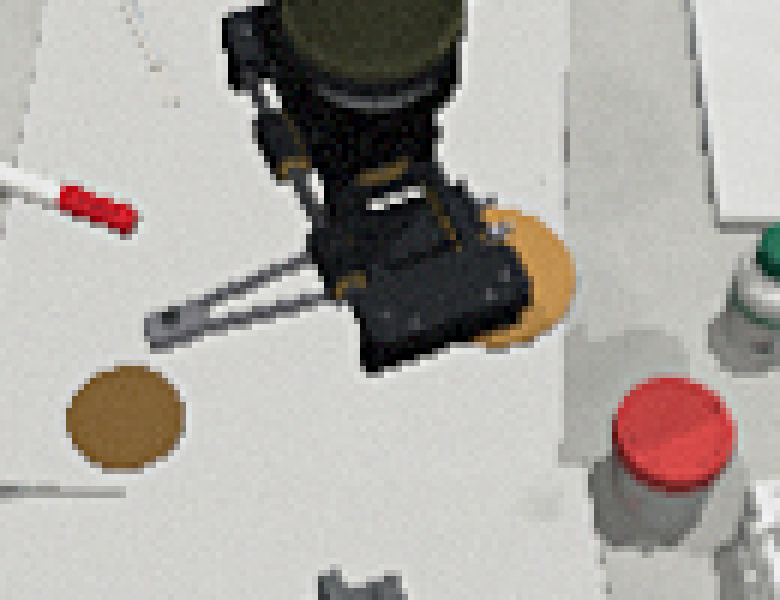

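View pics/g.png

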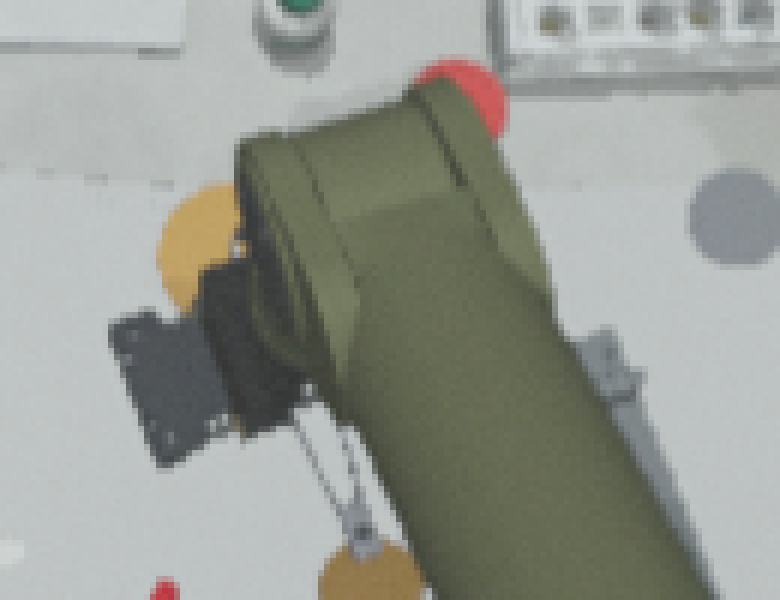

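```bash
python3 - <<'E'
from h import *
A=lambda p,z: atz('scene',np.array(p)/6.+[230,190]-.4,z)[:,:2]
B=lambda p,z: atz('top',np.array(p)/6.+[260,150]-.4,z)[:,:2]
t=A([[505,230]],.073)[0]; r=A([[148,327]],.072)[0]; rb=B([[366,556]],.072)[0]
u=np.array([np.cos(np.radians(22)),np.sin(np.radians(22))])
print(t,r,rb,'pred tips from rear',r+.183*u,rb+.183*u)
v=A([[505,230]],.073)[0]-r; print(np.linalg.norm(v),np.degrees(np.arctan2(v[1],v[0])))
o=monitor.get_obs(); q=np.array(o['tool_pos'][:2]); print('pred from tcp',q+.07*u)
E
```

```text
[0.59612363 0.07871392] [0.42779299 0.02661129] [0.42454451 0.02655655] pred tips from rear [0.59746763 0.0951643 ] [0.59421916 0.09510955]
0.1762097826227485 17.19863062106337
pred from tcp [0.59406825 0.09290402]
```

```bash
python3 - <<'E'
from h import *
for c in ('scene','top'):
    im,d=read_camera(c)
    for t in('forceps','single_dish'):
        for r in regions_of(c,t)[:2]:
            p=pts(c,r['pixels'],d); print(c,t,round(r['p'],2),np.round(r['pixel']),len(p),np.median(p,0).round(3))
    if c=='scene':
        print(im[224:232,306:322].sum(2)//3)
        W=lambda rr,cc:world(c,[[cc,rr]],[d[rr,cc]])[0].round(3)
        for rr in range(225,231): print([W(rr,cc).tolist() for cc in (311,313,315)])
        # arm heights along the rear half, grey steel pixels
        for cc in range(256,284,3):
            col=[W(rr,cc) for rr in range(228,250)]; print(cc,[x.tolist() for x in col if x[2]>.045][:3])
E
```

```text
scene forceps 0.54 [266. 243.] 158 [0.457 0.035 0.068]
scene single_dish 0.79 [329. 330.] 411 [ 0.626 -0.188  0.003]
scene single_dish 0.73 [255. 260.] 254 [0.413 0.016 0.002]
[[ 41  32  27  48  93  98 163 206 198 198 201 218 216 212 210 212]
 [ 38  45  28  58 119 120 139 130 128 129 154 199 194 206 212 212]
 [ 36  43  40  44  95 152 136 128 145 137 129 127 135 166 204 219]
 [ 38  44  41  29  60 148 166 116 133 133 140 135 137 130 156 199]
 [ 32  37  37  36  40 114 183 124 101 126 141 139 138 133 133 145]
 [ 17  44  49  47  63  82  83  96 141 147 137 140 142 136 135 133]
 [ 28  22  36  45  52  60  72  62 101 132 141 141 142 140 138 135]
 [ 52  41  38  39  45  37  33  35  42  93 147 143 141 138 141 138]]
[[0.595, 0.138, -0.001], [0.601, 0.134, 0.005], [0.607, 0.134, 0.005]]
[[0.594, 0.129, 0.007], [0.601, 0.132, 0.002], [0.607, 0.13, 0.006]]
[[0.594, 0.128, 0.004], [0.601, 0.127, 0.005], [0.607, 0.126, 0.005]]
[[0.594, 0.122, 0.007], [0.594, 0.081, 0.069], [0.607, 0.124, 0.003]]
[[0.588, 0.077, 0.07], [0.595, 0.081, 0.064], [0.607, 0.121, 0.002]]
[[0.589, 0.079, 0.062], [0.6, 0.114, 0
[... 229 characters left out ...]
.449, 0.033, 0.072]]
265 [[0.508, -0.518, 0.987], [0.457, 0.043, 0.071], [0.457, 0.045, 0.064]]
268 [[0.466, 0.049, 0.072], [0.465, 0.051, 0.065], [0.465, 0.047, 0.066]]
271 [[0.474, 0.054, 0.07], [0.474, 0.054, 0.065], [0.474, 0.052, 0.063]]
274 [[0.482, 0.058, 0.068], [0.482, 0.056, 0.067], [0.482, 0.059, 0.057]]
277 [[0.491, 0.064, 0.07], [0.491, 0.062, 0.069], [0.491, 0.062, 0.063]]
280 [[0.499, 0.067, 0.07], [0.499, 0.066, 0.066], [0.499, 0.067, 0.06]]
283 [[0.508, 0.036, 0.138], [0.508, 0.032, 0.14], [0.508, 0.029, 0.139]]
top forceps 0.42 [319. 237.] 35 [0.44  0.032 0.075]
top single_dish 0.86 [162. 239.] 557 [0.418 0.542 0.005]
top single_dish 0.64 [322. 251.] 213 [0.411 0.014 0.004]
```

Tips measured at about (0.595, 0.089, 0.066) and level, within about 6 mm of the dish centre. Now hold.

Emit:
step_arm(
  deltas=[
    [-0.31, 0, 0, 0, 0],
    [-0.31, 0, 0, 0, 0],
    [-0.31, 0, 0, 0, 0],
    [-0.31, 0, 0, 0, 0],
    [-0.31, 0, 0, 0, 0],
    [-0.31, 0, 0, 0, 0],
    [-0.31, 0, 0, 0, 0],
    [-0.31, 0, 0, 0, 0],
    [-0.31, 0, 0, 0, 0],
    [-0.31, 0, 0, 0, 0],
    [-0.31, 0, 0, 0, 0],
    [-0.31, 0, 0, 0, 0],
  ],
)

```text
time_s: 10.32
tool_pos: [0.5305, 0.0678, 0.0685]
tool_rot: [0.1, 90.0, -68.0]
force: [0.4, -0.9, -1.2]
grip_width: 0.0301
```

Emit:
step_arm(
  deltas=[
    [-0.31, 0, 0, 0, 0],
    [-0.31, 0, 0, 0, 0],
    [-0.31, 0, 0, 0, 0],
    [-0.31, 0, 0, 0, 0],
    [-0.31, 0, 0, 0, 0],
    [-0.31, 0, 0, 0, 0],
    [-0.31, 0, 0, 0, 0],
    [-0.31, 0, 0, 0, 0],
  ],
)

```text
time_s: 11.32
tool_pos: [0.5305, 0.0678, 0.0685]
tool_rot: [-34.5, 90.0, -102.6]
force: [0.4, 0.2, -1.8]
grip_width: 0.0301
```

```bash
python3 - <<'E'
from h import *
p=atz('scene',np.array([[470,292],[487,322]])/[5.5,5]+[210,220]-.4,.1)[:,:2]
print('tip centre spacing',np.linalg.norm(p[0]-p[1]),p)
plan([.53,.068,.068],22)
E
```

```text
tip centre spacing 0.01817549120477724 [[ 0.53810889 -0.09072187]
 [ 0.5455272  -0.10731456]]
t 11.325 pos [0.5305 0.0678 0.0685] jaw yaw -68.06 down [-0. -0. -1.] shift [ 0.0005 -0.0004 -0.0004] turn about x -0.06 F [ 0.39  0.16 -1.8 ] grip 0.030055887574887738
```

```bash
python3 -c "
from h import *
print(env.sign_off())"
```

```text
the job is handed in; nothing more can be done
None
```

The forceps are off their rest, squeezed to the marked gap and held level over the larger amber dish. I handed the job in at about 11.3 s, still holding them there; no verdict was reported.

**Last checks that agreed:**
- **Gap:** the finger opening read 30.0–30.1 mm for over 2 s, which is the marked 14 mm. In the picture after the lift, the tip centres were about 18 mm apart, which fits 14 mm if each blade is about 4 mm thick. That thickness is my assumption.
- **Height and level:** depth readings put the arms and tips level, with the tips about 66 mm above the worktop.
- **Position:** the tips are within about 6 mm of the dish centre.
- **Force:** the tool force stayed under 2 N while holding over the dish, so I saw no sign of contact.

**What disagreed or was not checked:**
- **Dish size:** the dishes looked smaller than stated, about 80 mm across instead of 93 mm. The single dish looked about 5 mm high instead of 14 mm. I chose it by colour and relative size.
- **Needle:** the arm and gripper hid the cross scale from both cameras, so I could not read the needle. The gap rests on the finger opening.
- **First descent:** the gripper came down about 3 mm off centre. I corrected that before squeezing.

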